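Load the contact-angle sample carrier in reverse order

ROBOT

A 6-joint arm with a two-finger parallel gripper is mounted at the origin on the work surface. World frame = base frame: x ahead of the robot, y to its left, z up, the work surface at z = 0. Lengths are in mm, angles in rad, forces in N, time in s.
With the tool pointing down it reaches from about 300 to 775 mm from the base axis. Payload 14.6 kg.
Tool frame: the origin (TCP) lies between the finger pads; the fingertips stand manip.tip_reach ahead of it and the grasp point (between the pads) lies 5 mm behind it (manip.tip_reach is the distance from the TCP to the fingertips, in mm); z points along the fingers, y is the line along which they close (so a half turn about z gives the same grasp; the last joint's range is limited). The gripper opens to 94 mm and grips with 3 to 60 N. Pads are 16 mm wide; open, the fingers measure 119 mm over their backs; the gripper's body (75 mm by 177 mm) begins 78 mm behind the grasp point.
Start: joints at [1.119, 0.3, 1.521, -0, 1.321, -0.067], TCP at [206.452, 509.771, 219.446] pointing down, gripper open.
Joint ranges: [-3.03, 3.03], [-0.79, 2.21], [0.23, 2.52], [-1.04, 4.18], [0, 3.07], [-2.55, 2.55]. Speed limits (rad/s): [2.22, 2.22, 2.57, 3.14, 3.14, 3.14].

INTERFACE

Orientations are given as [roll, pitch, yaw] about the fixed x, y, z axes, in that order (R = Rz(yaw) Ry(pitch) Rx(roll)).
In Python, from cell import manip gives the robot as it stands. The module is installed in compiled form; this text tells all that it offers.
- The arm moves only by the shell command python3 -m creep 'ROWS' [FORCE]. ROWS is JSON, a list of rows, each a list of 3 entries, a list of its own where there are three numbers: the opening, from -1 (shut) to 1 (fully open), then the shift along the tool's x, y, z in cm, then the turn about the tool's z in units of 5 degrees (1.0 is 5 degrees). In form: [[grip, [tx, ty, tz], roll], ...]. A call has 1 to 12 rows; each row is the pose to reach, as a shift and turn from the pose commanded when the call began, along the tool's axes at that moment; what a row does not reach only later rows make up. A row lasts 1/10 s, in which the tool goes at most 50 mm and 8.59 degrees, less where a joint would pass 70% of its speed; a pose out of reach is approached as far as the arm can. A call with a gripper value outside its range is refused whole. The fingers move at their own pace and stop on an object; FORCE is the grip in N (left out, the last holds). Time passes only in rows, so rows that repeat a pose let the fingers close. It gives the time, the measured TCP pose, the force, the opening and the grip force at its end, in the units of the state.
- manip.read_state(): the state, without advancing time (a new reading comes with each control period).
- manip.camera(name): name is "scene" or "top" or "wrist"; returns the picture (480x640x3 uint8, red, green, blue); there is no depth.
- manip.camera_params(name): a dict with "fovy" (degrees; the focal length in pixels is half the picture's height over the tangent of half this angle, whatever the lens; pixels are square), "cx", "cy" (the principal point, pixels), "origin" and "attitude" of the camera in the world. Camera axes: x right, y down, z forward; pixel columns grow to the right and rows downward; lengths in mm; the calibration is good to about 2 mm. A picture is of the moment at which its call begins: read the wrist's pose just before it. camera_params takes no time and is no camera call; for the wrist camera it gives the pose at the moment of the call.
- manip.sign_off(): hands the job in; it is judged then, once.
The state is a dict: "clock": time; "joints": joint angles; "qd": joint speeds; "effort": joint torques, N m; "eef_pos": TCP position; "eef_rot": TCP orientation; "wrist_force": force on the tool from outside, world axes, zero at the start; "moment": the same for the moment, N m; "finger_gap": finger opening in mm; "finger_force": force on a finger pad.
Only numpy, scipy, OpenCV 4.12 (cv2) and the standard library are available. Lean on these libraries where they do the work, as an engineer would, in place of code of your own. Each camera call takes 0.05 s, during which the arm holds its last target. There are 200 camera calls.

TASK

Move the four aluminium test pieces from the grey storage rack into the bays of the aluminium sample carrier in reverse order: the piece at the knob end of the storage rack goes into the bay farthest from the carrier's knob, the next into the next bay, and so on, until the piece farthest from the rack's knob stands in the bay beside the carrier's knob. Stand each piece upright in the middle of its bay, flat on the bay floor, without tipping any over on the way, and leave all four released and at rest.

Things in the scene. Friction and masses are not known exactly. Their poses are not given: they have to be found in the camera images.
- drum: Test piece, loose: round disc, diameter 46, height 26 mm, solid plain aluminium with a thin dark coated patch on top, about 117 g. Origin at the centre of its underside, z up. At the start it stands on its seat in the storage rack, its x and y axes within about 10 degrees of the rack's.
- block: Test piece, loose: square block, 38 x 38, height 32 mm, solid plain aluminium with a thin dark coated patch on top, about 125 g. Origin at the centre of its underside, z up. At the start it stands on its seat in the storage rack, its x and y axes within about 10 degrees of the rack's.
- bar: Test piece, loose: oblong bar, 24 along its x, 56 along its y, height 28 mm, solid plain aluminium with a thin dark coated patch on top, about 100 g. Origin at the centre of its underside, z up. At the start it stands on its seat in the storage rack, its x and y axes within about 10 degrees of the rack's.
- post: Test piece, loose: slender upright round post, diameter 24, height 56 mm, solid plain aluminium with a thin dark coated patch on top, about 70 g. Origin at the centre of its underside, z up. At the start it stands on its seat in the storage rack, its x and y axes within about 10 degrees of the rack's.
- seat_drum: Black flat plastic tile, 56 (along the rack) x 66 x 8 mm, fixed on the storage rack, on which the drum stands at the start; it stays and so shows the place the drum had. Origin at the centre of its underside, 12 mm above the table; its top is 20 mm above the table. The four tiles look alike.
- seat_block: Black flat plastic tile, 56 (along the rack) x 66 x 8 mm, fixed on the storage rack, on which the block stands at the start; it stays and so shows the place the block had. Origin at the centre of its underside, 12 mm above the table; its top is 20 mm above the table. The four tiles look alike.
- seat_bar: Black flat plastic tile, 56 (along the rack) x 66 x 8 mm, fixed on the storage rack, on which the bar stands at the start; it stays and so shows the place the bar had. Origin at the centre of its underside, 12 mm above the table; its top is 20 mm above the table. The four tiles look alike.
- seat_post: Black flat plastic tile, 56 (along the rack) x 66 x 8 mm, fixed on the storage rack, on which the post stands at the start; it stays and so shows the place the post had. Origin at the centre of its underside, 12 mm above the table; its top is 20 mm above the table. The four tiles look alike.
- storage_rack: Grey plastic rack, fixed, 84 mm wide, x from -130 to +170 mm, z up. Origin at table level under mid-row; x runs along the row to the end with the black knob (diameter 26, at x = +147, top 40 mm up). Base top 12 mm up. Seat tiles at x = -93, -31, +31, +93 mm, y = 0, in an order that differs at each start.
- carrier: Aluminium carrier, empty, fixed, 84 mm wide, x from -130 to +170 mm, z up. Origin at table level under mid-row; x runs along the row to the end with the black knob (diameter 26, at x = +147, top 40 mm up). Bay centres x = -93, -31, +31, +93, y = 0, dark inlays 50 x 64, floor 12 mm up. Ribs 4 thick, 8 high at x = -124, -62, 0, 62, 124: bays 58 wide, open at y = +-42 mm.
Things that resemble listed ones, but are neither listed nor needed, are in the scene too. What is shaped like the post but yellow is not meant.

How it is judged (in metres and radians):
At the end, for the whole second after the job is handed in: Each piece stands in the bay that mirrors its seat (seat at x in the rack, piece at -x in the carrier): within 12 mm of the bay centre along the carrier and 15 mm across, underside within 4 mm of the bay floor, tilt under 0.08 rad, under 0.02 m/s, untouched by the fingers (((x of seat_drum in the frame of storage_rack between -0.113 and -0.073 m and x of drum in the frame of carrier between 0.081 and 0.105 m) or (x of seat_drum in the frame of storage_rack between -0.051 and -0.011 m and x of drum in the frame of carrier between 0.019 and 0.043 m) or (x of seat_drum in the frame of storage_rack between 0.011 and 0.051 m and x of drum in the frame of carrier between -0.043 and -0.019 m) or (x of seat_drum in the frame of storage_rack between 0.073 and 0.113 m and x of drum in the frame of carrier between -0.105 and -0.081 m)) and y of drum in the frame of carrier between -0.015 and 0.015 m and z of drum in the frame of carrier between 0.008 and 0.016 m and angle between each of drum, block, bar, post's own z axis and vertical below 0.08 rad and linear speed of each of drum, block, bar, post below 0.02 m/s and contact force between each of drum, block, bar, post and the fingers below 0.05 N and ((x of seat_block in the frame of storage_rack between -0.113 and -0.073 m and x of block in the frame of carrier between 0.081 and 0.105 m) or (x of seat_block in the frame of storage_rack between -0.051 and -0.011 m and x of block in the frame of carrier between 0.019 and 0.043 m) or (x of seat_block in the frame of storage_rack between 0.011 and 0.051 m and x of block in the frame of carrier between -0.043 and -0.019 m) or (x of seat_block in the frame of storage_rack between 0.073 and 0.113 m and x of block in the frame of carrier between -0.105 and -0.081 m)) and y of block in the frame of carrier between -0.015 and 0.015 m and z of block in the frame of carrier between 0.008 and 0.016 m and ((x of seat_bar in the frame of storage_rack between -0.113 and -0.073 m and x of bar in the frame of carrier between 0.081 and 0.105 m) or (x of seat_bar in the frame of storage_rack between -0.051 and -0.011 m and x of bar in the frame of carrier between 0.019 and 0.043 m) or (x of seat_bar in the frame of storage_rack between 0.011 and 0.051 m and x of bar in the frame of carrier between -0.043 and -0.019 m) or (x of seat_bar in the frame of storage_rack between 0.073 and 0.113 m and x of bar in the frame of carrier between -0.105 and -0.081 m)) and y of bar in the frame of carrier between -0.015 and 0.015 m and z of bar in the frame of carrier between 0.008 and 0.016 m and ((x of seat_post in the frame of storage_rack between -0.113 and -0.073 m and x of post in the frame of carrier between 0.081 and 0.105 m) or (x of seat_post in the frame of storage_rack between -0.051 and -0.011 m and x of post in the frame of carrier between 0.019 and 0.043 m) or (x of seat_post in the frame of storage_rack between 0.011 and 0.051 m and x of post in the frame of carrier between -0.043 and -0.019 m) or (x of seat_post in the frame of storage_rack between 0.073 and 0.113 m and x of post in the frame of carrier between -0.105 and -0.081 m)) and y of post in the frame of carrier between -0.015 and 0.015 m and z of post in the frame of carrier between 0.008 and 0.016 m).
It fails at once if a test piece is tipped over (more than 0.8 rad from upright) (angle between any of drum, block, bar, post's own z axis and vertical above 0.8 rad).
It also fails if it takes over 122 s, if anything falls off the work surface, if the arm or the gripper's body presses on something with over 40 N, if the wrist force passes 120 N, or if a joint passes its speed limit or range.

## Working session

There is one attempt and no reset: what is moved stays moved. The work goes in short steps, Python scripts to look and compute and a shell command to move; the robot and the scene stay as the last step left them, time stands still between calls to the robot, and variables do not carry over. Pictures are saved under pics/ and viewed, at most 14 in all, crops included, and the job is handed in when it is done.

```bash
mkdir -p pics
python3 - <<'E'
from cell import manip
import cv2
s=manip.read_state();print(s['clock'],s['eef_pos'],s['eef_rot'],s['finger_gap'],manip.tip_reach)
for n in("top","scene"):
    im=manip.camera(n);cv2.imwrite(f"pics/{n}0.png",im[:,:,::-1]);print(manip.camera_params(n))
print(manip.camera_params("wrist"))
E
```

```text
0.0 [206.36452796 509.54845359 218.89366618] [-3.14042519e+00 -4.35863073e-05  2.75678058e+00] 93.96316669299509 14.0
{'fovy': 55.53579778337184, 'cx': 313.9711107327489, 'cy': 248.77272842348134, 'origin': array([436.15957929, -54.96258803, 846.99418989]), 'attitude': array([-3.0155158 ,  0.02895497, -1.58794735])}
{'fovy': 57.20783549263477, 'cx': 319.4531944377407, 'cy': 245.53405657570983, 'origin': array([ 864.26678157, -363.61237169,  513.16086918]), 'attitude': array([-2.36050419,  0.01024766,  0.80985502])}
{'fovy': 59.75783123359773, 'cx': 322.5218970600544, 'cy': 244.74124531253327, 'origin': array([145.27278525, 533.51580381, 385.80370557]), 'attitude': array([2.91214342e+00, 1.44372202e-03, 1.18652276e+00])}
```

View pics/top0.png

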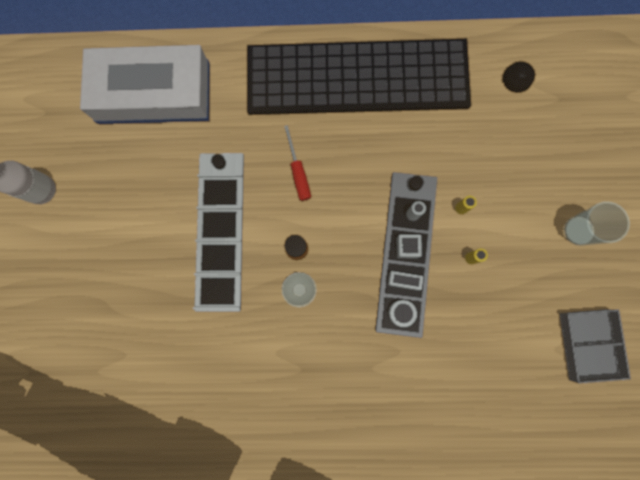

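View pics/scene0.png

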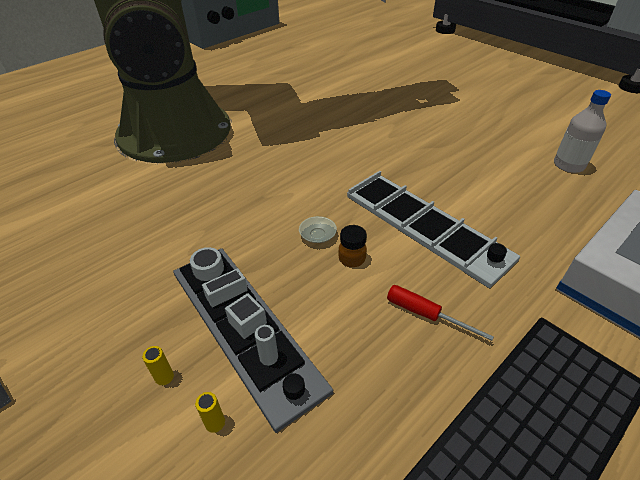

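The top view shows the carrier on the left, with its knob at (218,161) and bays at rows 192, 225, 257 and 290. The grey rack is on the right, with its knob at (416,183). From the knob end it holds the post (418,209), block (410,246), bar (405,281) and drum (403,314).

Three things are post-shaped: (418,209) is grey and on the rack, while (467,204) and (480,256) are yellow and on the table. The grey one fits the description. I'll confirm this in the crop while measuring.

```bash
cat > h.py <<'E'
import numpy as np,cv2
from scipy.spatial.transform import Rotation as R
from cell import manip
def cast(name,px,z,P=None):
    P=P or manip.camera_params(name);f=240/np.tan(np.radians(P['fovy']/2))
    px=np.atleast_2d(np.array(px,float))
    d=np.c_[(px[:,0]-P['cx'])/f,(px[:,1]-P['cy'])/f,np.ones(len(px))]@R.from_euler('xyz',P['attitude']).as_matrix().T
    o=np.array(P['origin']);return (o+d*((z-o[2])/d[:,2])[:,None])[:,:2]
def proj(name,p,P=None):
    P=P or manip.camera_params(name);f=240/np.tan(np.radians(P['fovy']/2))
    c=(np.atleast_2d(p)-np.array(P['origin']))@R.from_euler('xyz',P['attitude']).as_matrix()
    return np.c_[c[:,0]/c[:,2]*f+P['cx'],c[:,1]/c[:,2]*f+P['cy']]
def blobs(im,x0,y0,x1,y1,thr,amin=60):
    g=im[y0:y1,x0:x1].max(2);m=(g<thr).astype(np.uint8)
    cs,_=cv2.findContours(m,cv2.RETR_CCOMP,cv2.CHAIN_APPROX_NONE)
    return [c+[x0,y0] for c in cs if cv2.contourArea(c)>amin]
E
python3 - <<'E'
from h import *
im=cv2.imread('pics/top0.png');
a=cv2.resize(im[165:345,365:500],None,fx=3.3,fy=3.3,interpolation=2)
b=cv2.resize(im[145:325,180:260],None,fx=3.3,fy=3.3,interpolation=2);cv2.imwrite('pics/crop1.png',np.hstack([a,b]))
print('carrier')
for c in blobs(im,190,150,250,315,70):
    r=cv2.minAreaRect(c);w=cast('top',cv2.boxPoints(r),12)
    print(np.round(r[0],1),cast('top',r[0],12).round(1),'sides',[round(float(np.linalg.norm(w[i]-w[i-1])),1) for i in range(4)], 'edgeang',np.degrees(np.arctan2(*(w[1]-w[0])[::-1])).round(1))
print('rack')
for c in blobs(im,370,165,440,340,90,25):
    r=cv2.minAreaRect(c);z={1:1}.get(0,50);w=cast('top',cv2.boxPoints(r),z)
    print(np.round(r[0],1),cv2.contourArea(c),cast('top',r[0],z).round(1),'sides',[round(float(np.linalg.norm(w[i]-w[i-1])),1) for i in range(2)],'ang',np.degrees(np.arctan2(*(w[1]-w[0])[::-1])).round(1))
E
```

```text
carrier
[217. 291.] [[468.  146.9]] sides [44.0, 59.4, 43.9, 59.0] edgeang -91.1
[218. 257.] [[530.8 145.7]] sides [44.8, 59.9, 44.7, 59.5] edgeang -91.2
[218.5 224.5] [[591.9 145.3]] sides [43.8, 58.6, 43.7, 58.2] edgeang -91.3
[219.5 191.5] [[655.2 144. ]] sides [44.6, 59.1, 44.5, 58.7] edgeang -91.5
[218.3 161.3] [[714.3 146.9]] sides [26.6, 21.6, 26.6, 21.6] edgeang -44.6
rack
[403. 313.] 208.0 [[ 422.9 -185.1]] sides [27.3, 27.5] ang -91.0
[401.  314.1] 421.5 [[ 421.1 -181.7]] sides [63.7, 54.3] ang -8.4
[406. 280.] 133.0 [[ 479.6 -192.6]] sides [41.3, 11.5] ang -11.6
[404.3 279.9] 528.5 [[ 479.9 -189.8]] sides [64.5, 54.1] ang -8.4
[409.5 245. ] 152.5 [[ 540.8 -201.4]] sides [21.3, 22.7] ang -91.2
[408.  246.2] 1066.0 [[ 538.8 -198.7]] sides [64.5, 54.6] ang -8.8
[409.5 245.5] 603.0 [[ 539.9 -201.3]] sides [43.5, 44.3] ang -2.3
[418. 207.] 27.0 [[ 608.4 -219.3]] sides [10.6, 10.8] ang -2.6
[411.2 213.1] 1063.5 [[ 597.6 -206.8]] sides [64.5, 55.5] ang -8.4
[416.3 209.8] 224.0 [[ 603.5 -216. ]] sides [27.4, 37.0] ang -46.2
[415.  183.5] 192.5 [[ 651.2 -215.9]] sides [27.5, 28.4] ang -91.5
```

View pics/crop1.png

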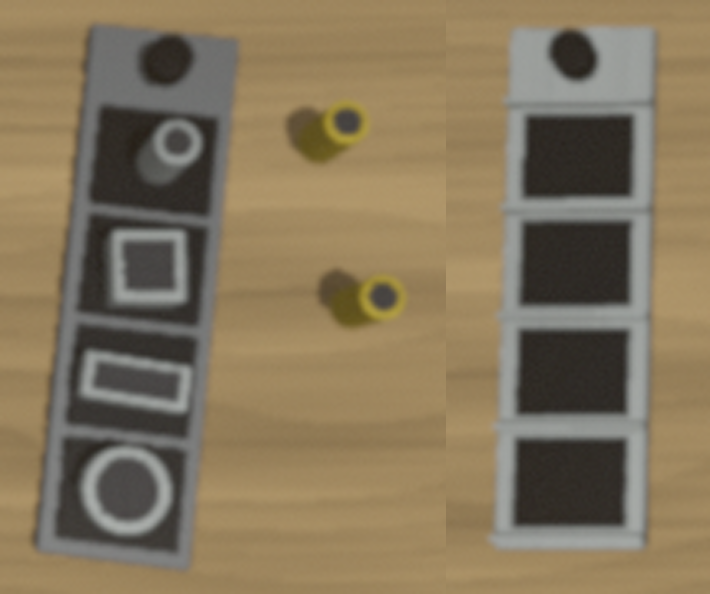

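The crop confirms the grey post standing on a tile, and the two yellow look-alikes standing on the table outside the rack. Next I'll get the exact positions at the correct heights.

Run:
```python
from h import *
im=cv2.imread('pics/top0.png')
T={'drum':((403,313),46,(401,314.1)),'bar':((406,280),48,(404.3,279.9)),'block':((409.5,245),52,(408,246.2)),'post':((418,207),76,(411.2,213.1))}
bl=blobs(im,370,165,440,340,90,25)
def near(p): return min(bl,key=lambda c:np.hypot(*(np.array(cv2.minAreaRect(c)[0])-p)))
tc=[]
def ang(c,z):
    w=cast('top',cv2.boxPoints(cv2.minAreaRect(c)),z);d=w[1]-w[0];a=np.degrees(np.arctan2(d[1],d[0]));return (a+45)%90-45,[round(float(np.linalg.norm(w[i]-w[i-1])),1) for i in range(2)]
for n,(p,z,t) in T.items():
    cp=near(p);m=cv2.moments(cp);cen=(m['m10']/m['m00'],m['m01']/m['m00'])
    ct=near(t);tw=cast('top',cv2.minAreaRect(ct)[0],20)[0];tc.append(tw)
    print(n,'piece',cast('top',cen,z)[0].round(1),ang(cp,z),'tile',tw.round(1),ang(ct,20))
tc=np.array(tc);print('rack yaw',np.degrees(np.arctan2(*(tc[3]-tc[0])[::-1])),'spacing',np.linalg.norm(np.diff(tc,axis=0),axis=1))
# scene view dark patches cross-check
im=cv2.imread('pics/scene0.png')
for c in blobs(im,180,235,310,380,95,30):
    m=cv2.moments(c);q=np.array([m['m10'],m['m01']])/m['m00'];print(q.round(1),cv2.contourArea(c),[cast('scene',q,z)[0].round(1).tolist() for z in (46,48,52,76)])
```

```text
drum piece [ 422.9 -185.9] (np.float64(-0.9882255369993942), [27.5, 27.6]) tile [ 420.6 -186.5] (np.float64(-8.420178590099908), [66.1, 56.3])
bar piece [ 479.7 -193. ] (np.float64(-11.629510184797034), [41.4, 11.5]) tile [ 481.5 -194.9] (np.float64(-8.411809790396582), [66.9, 56.2])
block piece [ 540.7 -201.2] (np.float64(-1.229160177222866), [21.2, 22.7]) tile [ 542.6 -204.1] (np.float64(-8.776422960017868), [66.9, 56.7])
post piece [ 602.  -214.2] (np.float64(-2.569668927721125), [10.2, 10.5]) tile [ 603.7 -212.5] (np.float64(-8.408521131167653), [66.9, 57.6])
rack yaw -8.110413189068034 spacing [61.49436082 61.80815181 61.62853358]
[264.  332.2] 107.5 [[587.8, -202.8], [589.0, -203.5], [591.4, -204.9], [605.6, -213.2]]
[244.2 308. ] 351.0 [[540.4, -198.3], [541.8, -199.0], [544.5, -200.4], [561.2, -208.9]]
[211.6 332.2] 92.0 [[542.1, -250.2], [543.4, -250.7], [546.2, -251.7], [562.8, -257.5]]
[223.  280.8] 260.5 [[482.2, -191.3], [483.8, -192.1], [487.1, -193.5], [506.7, -202.4]]
[246.  325.9] 6153.0 [[564.6, -213.5], [565.9, -214.1], [568.5, -215.4], [583.8, -223.1]]
[263.9 332.6] 282.0 [[588.1, -203.3], [589.3, -204.0], [591.7, -205.4], [605.9, -213.6]]
[244.2 308.8] 720.0 [[541.4, -199.1], [542.8, -199.8], [545.5, -201.2], [562.1, -209.6]]
[205.  257.6] 280.5 [[427.0, -184.7], [428.9, -185.5], [432.7, -187.0], [455.1, -196.2]]
[305.4 241.6] 30.5 [[504.6, -57.1], [506.2, -58.4], [509.3, -61.0], [527.7, -76.8]]
```

The two views agree to about 4 mm, the tile spacing is about 62 mm and the tile size is 56 x 66 mm, all as specified. I'll start with the drum.

```bash
cat >> h.py <<'E'
def go(x,y,z,yaw):
    s=manip.read_state();M=R.from_euler('xyz',s['eef_rot'])
    d=M.inv().apply(np.array([x,y,z])-s['eef_pos'])/10
    dy=(yaw-np.degrees(s['eef_rot'][2])+180)%360-180
    print('t',round(s['clock'],2),'pos',np.round(s['eef_pos'],1),'yaw',np.degrees(s['eef_rot'][2]).round(1),'gap',round(s['finger_gap'],1),'-> shift cm',d.round(2),'turn',round(-dy/5,2))
E
python3 -c "
from h import *
go(423.5,-185.7,150,172)"
```

```text
t 0.1 pos [206.4 509.6 218.9] yaw 157.9 gap 93.9 -> shift cm [-46.23 -56.28   6.95] turn -2.81
```

```bash
python3 -m creep '[[1,[-1,-1.2,0],0],[1,[-3,-3.6,0],-0.5],[1,[-5.5,-6.6,0],-1],[1,[-8,-9.7,0],-1.5],[1,[-10.5,-12.8,0],-2],[1,[-13,-15.8,0],-2.4],[1,[-15.5,-18.9,0],-2.8],[1,[-18,-21.9,0],-2.8],[1,[-20.5,-25,0],-2.8],[1,[-22.5,-27.4,0],-2.8],[1,[-23.5,-28.6,0],-2.8],[1,[-24,-29.2,0],-2.8]]' 25; python3 -c "
from h import *
go(423.5,-185.7,150,172)"
```

```text
clock: 1.3
eef_pos: [319.5, 147.9, 219.4]
eef_rot: [-3.142, -0.0, 2.999]
wrist_force: [0.9, 0.4, 0.0]
finger_gap: 94.3
finger_force: 0.0
t 1.3 pos [319.5 147.9 219.4] yaw 171.9 gap 94.3 -> shift cm [-15.02 -31.55   6.94] turn -0.03
```

```bash
python3 -m creep '[[1,[-0.6,-1.3,0.2],0],[1,[-1.9,-4,0.8],0],[1,[-3.6,-7.5,1.6],0],[1,[-5.4,-11.4,2.5],0],[1,[-7.3,-15.4,3.4],0],[1,[-9.2,-19.4,4.3],0],[1,[-11.1,-23.4,5.2],0],[1,[-12.9,-27,6],0],[1,[-14.2,-29.8,6.6],0],[1,[-14.8,-31.1,6.9],0],[1,[-15,-31.5,6.9],0],[1,[-15,-31.5,6.9],0]]'
python3 - <<'E'
from h import *
go(423.5,-185.7,38,172)
P=manip.camera_params('wrist');im=manip.camera('wrist');cv2.imwrite('pics/w1.png',im[:,:,::-1])
print(proj('wrist',[[423,-186,46],[480,-193,48],[541,-201,52]],P).round())
E
```

```text
clock: 2.5
eef_pos: [423.8, -183.2, 150.5]
eef_rot: [3.141, -0.0, 3.001]
wrist_force: [-0.3, -0.5, 0.5]
finger_gap: 94.0
finger_force: 0.0
t 2.5 pos [ 423.8 -183.2  150.5] yaw 172.0 gap 94.0 -> shift cm [-1.000e-02 -2.600e-01  1.125e+01] turn -0.01
[[320. 248.]
 [321. 329.]
 [322. 411.]]
```

View pics/w1.png

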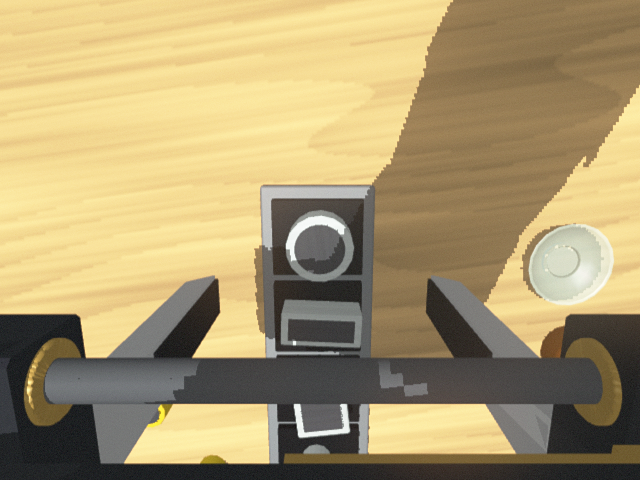

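The wrist view shows the drum at (320,246), against a predicted (320,248), so the positions are confirmed. Now I descend and grip.

```bash
python3 -m creep '[[1,[0,-0.2,1],0],[1,[0,-0.2,3],0],[1,[0,-0.2,5.5],0],[1,[0,-0.2,8],0],[1,[0,-0.2,10],0],[1,[0,-0.2,11],0],[1,[0,-0.2,11.2],0],[1,[0,-0.2,11.2],0],[0.2,[0,-0.2,11.2],0],[-0.2,[0,-0.2,11.2],0],[-0.6,[0,-0.2,11.2],0],[-0.6,[0,-0.2,11.2],0]]' 25; python3 -m creep '[[-1,[0,0,0],0],[-1,[0,0,0],0],[-1,[0,0,0],0],[-1,[0,0,0],0]]' 25; python3 -c "
from h import *
go(655.2,144.5,32,179)"
```

```text
clock: 3.75
eef_pos: [423.6, -185.9, 38.7]
eef_rot: [-3.141, 0.001, 3.001]
wrist_force: [1.0, 0.9, -0.4]
finger_gap: 65.4
finger_force: 0.0
clock: 4.15
eef_pos: [423.4, -185.8, 38.5]
eef_rot: [3.142, -0.0, 3.001]
wrist_force: [-0.9, 0.7, 0.1]
finger_gap: 45.6
finger_force: 25.0
t 4.15 pos [ 423.4 -185.8   38.5] yaw 172.0 gap 45.6 -> shift cm [-18.32  35.95   0.65] turn -1.41
```

```bash
python3 -m creep '[[-1,[0,0,-0.5],0],[-1,[0,0,-2],0],[-1,[0,0,-4.5],0],[-1,[0,0,-7.5],0],[-1,[0,0,-10.5],0],[-1,[-0.3,0.6,-13],0],[-1,[-1.2,2.3,-14],-0.3],[-1,[-2.7,5.2,-14],-0.7],[-1,[-4.5,8.8,-14],-1.1],[-1,[-6.3,12.4,-14],-1.4],[-1,[-8.1,16,-14],-1.4],[-1,[-9.9,19.5,-14],-1.4]]'; python3 -m creep '[[-1,[-1.6,3.3,0],0],[-1,[-3,6.5,0],0],[-1,[-4.5,9.5,0],0],[-1,[-5.5,12,0],0],[-1,[-6.2,13.8,0],0],[-1,[-6.5,14.4,0.5],0],[-1,[-6.5,14.4,2],0],[-1,[-6.5,14.4,4.5],0],[-1,[-6.5,14.4,7],0],[-1,[-6.5,14.4,9],0],[-1,[-6.5,14.4,10],0],[-1,[-6.5,14.4,10],0]]';python3 -c "
from h import *
go(655.2,144.5,31,179)"
```

```text
clock: 5.35
eef_pos: [549.4, -5.0, 178.7]
eef_rot: [-3.142, -0.0, 3.124]
wrist_force: [-0.1, -1.3, -0.2]
finger_gap: 45.3
finger_force: 25.0
clock: 6.55
eef_pos: [615.5, 135.2, 76.7]
eef_rot: [-3.141, -0.003, 3.122]
wrist_force: [-0.0, 0.2, -0.5]
finger_gap: 45.6
finger_force: 25.0
t 6.55 pos [615.5 135.2  76.7] yaw 178.9 gap 45.6 -> shift cm [-3.97  1.01  4.56] turn -0.02
```

```bash
python3 -m creep '[[-1,[-1,0.3,0],0],[-1,[-2.5,0.7,0],0],[-1,[-3.7,1,0],0],[-1,[-3.95,1,0],0],[-1,[-3.95,1,0],0]]'; python3 -c "
from h import *
go(655.2,144.5,31,179)"
```

```text
clock: 7.05
eef_pos: [656.1, 145.1, 78.9]
eef_rot: [3.142, 0.001, 3.123]
wrist_force: [0.8, 0.5, -1.0]
finger_gap: 45.7
finger_force: 25.0
t 7.05 pos [656.1 145.1  78.9] yaw 178.9 gap 45.7 -> shift cm [ 0.1  -0.06  4.79] turn -0.01
```

```bash
python3 -m creep '[[-1,[0,0,1],0],[-1,[0,0,2.5],0],[-1,[0,0,3.8],0],[-1,[0,0,4.4],0],[-1,[0,0,4.7],0],[-1,[0,0,4.8],0],[-1,[0,0,4.8],0]]'; python3 -m creep '[[-0.3,[0,0,0],0],[0,[0,0,0],0],[0.5,[0,0,0],0],[1,[0,0,0],0],[1,[0,0,0],0],[1,[0,0,-0.5],0],[1,[0,0,-2],0],[1,[0,0,-5],0],[1,[0,0,-9],0],[1,[0,0,-13],0],[1,[0,0,-15],0],[1,[0,0,-15],0]]';python3 - <<'E'
from h import *
go(480.2,-193,38,168.4)
im=manip.camera('top')[:,:,::-1];cv2.imwrite('pics/top2.png',im)
E
```

```text
clock: 7.75
eef_pos: [656.2, 145.5, 30.6]
eef_rot: [3.141, 0.001, 3.123]
wrist_force: [-0.2, -0.7, -0.5]
finger_gap: 45.8
finger_force: 25.0
clock: 8.95
eef_pos: [657.2, 145.7, 185.5]
eef_rot: [3.14, 0.007, 3.123]
wrist_force: [-0.6, -0.2, 0.3]
finger_gap: 93.9
finger_force: 0.0
t 8.95 pos [657.2 145.7 185.5] yaw 179.0 gap 93.9 -> shift cm [ 17.18 -34.2   14.59] turn 2.11
```

View pics/top2.png

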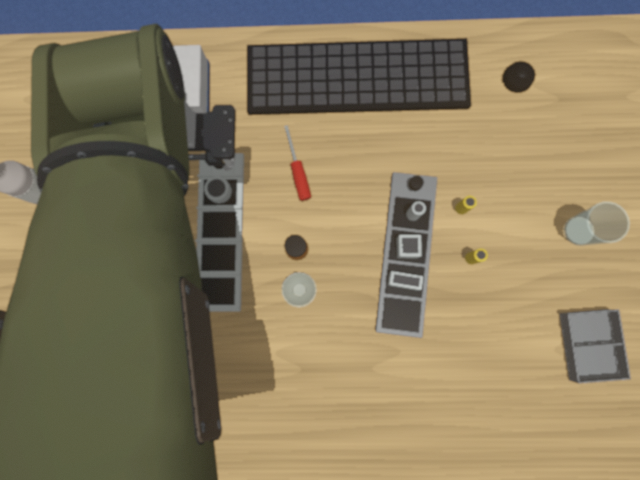

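The drum stands in the knob bay at (217,189). The bar is next.

```bash
python3 -m creep '[[1,[0.5,-1,0],0],[1,[1.8,-3.5,0],0.3],[1,[3.6,-7.2,0],0.7],[1,[5.6,-11.2,0],1.1],[1,[7.6,-15.2,0],1.5],[1,[9.6,-19.2,0],1.9],[1,[11.6,-23.2,0],2.1],[1,[13.6,-27.2,0],2.1],[1,[15.4,-30.8,0],2.1],[1,[16.6,-33.1,0],2.1],[1,[17.2,-34.2,0],2.1],[1,[17.2,-34.2,0],2.1]]'; python3 -m creep '[[1,[0,0,1],0],[1,[0,0,3.5],0],[1,[0,0,6],0],[1,[0,0,6],0],[1,[0,0,6],0],[1,[0,0,6],0]]';python3 -c "
from h import *
go(480.2,-193,39,168.4)"
```

```text
clock: 10.2
eef_pos: [476.9, -194.1, 179.8]
eef_rot: [3.141, -0.001, 2.938]
wrist_force: [0.2, 0.1, 0.1]
finger_gap: 93.9
finger_force: 0.0
clock: 10.8
eef_pos: [478.5, -193.1, 121.5]
eef_rot: [-3.141, 0.001, 2.941]
wrist_force: [-0.3, -0.1, 0.5]
finger_gap: 94.2
finger_force: 0.0
t 10.8 pos [ 478.5 -193.1  121.5] yaw 168.5 gap 94.2 -> shift cm [-0.15  0.04  8.25] turn 0.02
```

```bash
python3 -m creep '[[1,[-0.2,0,1],0],[1,[-0.2,0,3],0],[1,[-0.2,0,5.5],0],[1,[-0.2,0,7.5],0],[1,[-0.2,0,8.2],0],[1,[-0.2,0,8.2],0],[0.5,[-0.2,0,8.2],0],[0.2,[-0.2,0,8.2],0],[-0.2,[-0.2,0,8.2],0],[-1,[-0.2,0,8.2],0],[-1,[-0.2,0,8.2],0],[-1,[-0.2,0,8.2],0]]' 25; python3 -m creep '[[-1,[0,0,0],0],[-1,[0,0,0],0],[-1,[0,0,-0.5],0],[-1,[0,0,-2],0],[-1,[0,0,-4.5],0],[-1,[0,0,-7.5],0],[-1,[0,0,-10.5],0],[-1,[0,0,-13],0],[-1,[0,0,-14],0],[-1,[0,0,-14],0]]';python3 -c "
from h import *
go(593.4,145.3,90,179)"
```

```text
clock: 12.0
eef_pos: [479.9, -193.8, 38.7]
eef_rot: [-3.142, 0.0, 2.94]
wrist_force: [-0.5, 0.6, 3.2]
finger_gap: 56.0
finger_force: 25.0
clock: 13.0
eef_pos: [480.1, -193.9, 179.2]
eef_rot: [-3.141, 0.002, 2.94]
wrist_force: [-0.3, -0.4, -1.0]
finger_gap: 56.2
finger_force: 25.0
t 13.0 pos [ 480.1 -193.9  179.2] yaw 168.5 gap 56.2 -> shift cm [-4.3  35.51  8.91] turn -2.11
```

```bash
python3 -m creep '[[-1,[-0.1,1,0],-0.2],[-1,[-0.4,3.5,0],-0.5],[-1,[-0.9,7.2,0],-0.9],[-1,[-1.3,11,0],-1.3],[-1,[-1.8,15,0],-1.7],[-1,[-2.3,19,0],-2.1],[-1,[-2.8,23,0],-2.1],[-1,[-3.3,27,0],-2.1],[-1,[-3.8,31,0],-2.1],[-1,[-4.1,34,0],-2.1],[-1,[-4.3,35.5,0],-2.1],[-1,[-4.3,35.5,0],-2.1]]'; python3 -m creep '[[-1,[0,0,1],0],[-1,[0,0,3.5],0],[-1,[0,0,6.5],0],[-1,[0,0,8.5],0],[-1,[0,0,9],0],[-1,[0,0,9],0],[-1,[0,0,9],0]]';python3 -c "
from h import *
go(593.3,145.3,31,179)"
```

```text
clock: 14.2
eef_pos: [592.6, 146.9, 176.9]
eef_rot: [-3.141, -0.002, 3.126]
wrist_force: [-0.1, 0.2, -1.0]
finger_gap: 55.7
finger_force: 25.0
clock: 14.9
eef_pos: [593.4, 145.0, 89.5]
eef_rot: [3.141, 0.001, 3.123]
wrist_force: [-0.7, 0.3, -0.7]
finger_gap: 55.8
finger_force: 25.0
t 14.9 pos [593.4 145.   89.5] yaw 178.9 gap 55.8 -> shift cm [0.02 0.03 5.85] turn -0.02
```

```bash
python3 -m creep '[[-1,[0,0,1],0],[-1,[0,0,3],0],[-1,[0,0,4.7],0],[-1,[0,0,5.4],0],[-1,[0,0,5.7],0],[-1,[0,0,5.8],0],[-1,[0,0,5.8],0]]'; python3 -m creep '[[0,[0,0,0],0],[0.3,[0,0,0],0],[0.7,[0,0,0],0],[1,[0,0,0],0],[1,[0,0,0],0],[1,[0,0,-0.5],0],[1,[0,0,-2],0],[1,[0,0,-5],0],[1,[0,0,-9],0],[1,[0,0,-13],0],[1,[0,0,-15],0],[1,[0,0,-15],0]]';python3 -c "
from h import *
go(541.2,-201,95,178.8)"
```

```text
clock: 15.6
eef_pos: [593.4, 145.5, 31.1]
eef_rot: [3.141, 0.001, 3.123]
wrist_force: [0.6, 1.2, -1.0]
finger_gap: 56.0
finger_force: 25.0
clock: 16.8
eef_pos: [594.1, 145.7, 185.1]
eef_rot: [3.14, 0.007, 3.123]
wrist_force: [1.0, 0.1, 0.1]
finger_gap: 94.2
finger_force: 0.0
t 16.8 pos [594.1 145.7 185.1] yaw 179.0 gap 94.2 -> shift cm [  4.72 -34.77   8.93] turn 0.03
```

```bash
python3 -m creep '[[1,[0.1,-1,0],0],[1,[0.5,-3.5,0],0],[1,[1,-7.2,0],0],[1,[1.5,-11,0],0],[1,[2,-15,0],0],[1,[2.6,-19,0],0],[1,[3.1,-23,0],0],[1,[3.7,-27,0],0],[1,[4.2,-31,0],0],[1,[4.5,-33.5,0],0],[1,[4.7,-34.8,0],0],[1,[4.7,-34.8,0],0]]'; python3 -m creep '[[1,[0,0,1],0],[1,[0,0,3.5],0],[1,[0,0,6],0],[1,[0,0,6],0],[1,[0,0,6],0],[1,[0,0,6],0]]';python3 -c "
from h import *
go(541.2,-201,40,178.8)"
```

```text
clock: 18.0
eef_pos: [538.8, -202.7, 179.4]
eef_rot: [3.141, -0.002, 3.121]
wrist_force: [0.8, 0.4, -0.2]
finger_gap: 94.2
finger_force: 0.0
clock: 18.6
eef_pos: [540.3, -201.3, 121.7]
eef_rot: [-3.141, 0.002, 3.124]
wrist_force: [-1.1, -0.9, 0.4]
finger_gap: 94.4
finger_force: 0.0
t 18.6 pos [ 540.3 -201.3  121.7] yaw 179.0 gap 94.4 -> shift cm [-0.08  0.04  8.17] turn 0.04
```

```bash
python3 -m creep '[[1,[-0.1,0,1],0],[1,[-0.1,0,3],0],[1,[-0.1,0,5.5],0],[1,[-0.1,0,7.5],0],[1,[-0.1,0,8.1],0],[1,[-0.1,0,8.1],0],[0.3,[-0.1,0,8.1],0],[0,[-0.1,0,8.1],0],[-0.5,[-0.1,0,8.1],0],[-1,[-0.1,0,8.1],0],[-1,[-0.1,0,8.1],0],[-1,[-0.1,0,8.1],0]]' 25; python3 -m creep '[[-1,[0,0,0],0],[-1,[0,0,0],0],[-1,[0,0,-0.5],0],[-1,[0,0,-2],0],[-1,[0,0,-4.5],0],[-1,[0,0,-7.5],0],[-1,[0,0,-10.5],0],[-1,[0,0,-13],0],[-1,[0,0,-14],0],[-1,[0,0,-14],0]]';python3 -c "
from h import *
go(531,146,90,179)"
```

```text
clock: 19.8
eef_pos: [540.7, -201.7, 39.6]
eef_rot: [-3.142, 0.0, 3.123]
wrist_force: [0.1, -0.6, -0.4]
finger_gap: 49.2
finger_force: 0.0
clock: 20.8
eef_pos: [541.0, -201.8, 181.1]
eef_rot: [-3.141, 0.002, 3.123]
wrist_force: [-0.3, 0.3, -1.7]
finger_gap: 37.9
finger_force: 25.0
t 20.8 pos [ 541.  -201.8  181.1] yaw 179.0 gap 37.9 -> shift cm [ 1.66 34.77  9.06] turn -0.01
```

```bash
python3 -m creep '[[-1,[0,1,0],0],[-1,[0.1,3.5,0],0],[-1,[0.3,7.2,0],0],[-1,[0.5,11,0],0],[-1,[0.7,15,0],0],[-1,[0.9,19,0],0],[-1,[1.1,23,0],0],[-1,[1.3,27,0],0],[-1,[1.5,31,0],0],[-1,[1.6,33.5,0],0],[-1,[1.7,34.8,0],0],[-1,[1.7,34.8,0],0]]'; python3 -m creep '[[-1,[0,0,1],0],[-1,[0,0,3.5],0],[-1,[0,0,6.5],0],[-1,[0,0,8.5],0],[-1,[0,0,9],0],[-1,[0,0,9],0],[-1,[0,0,9],0]]';python3 - <<'E'
from h import *
go(531,146,32,179)
cv2.imwrite('pics/scene3.png',manip.camera('scene')[:,:,::-1])
E
```

```text
clock: 22.0
eef_pos: [529.3, 147.7, 178.4]
eef_rot: [-3.141, -0.002, 3.125]
wrist_force: [0.2, -0.7, -0.9]
finger_gap: 37.8
finger_force: 25.0
clock: 22.7
eef_pos: [530.5, 146.2, 90.3]
eef_rot: [3.141, 0.001, 3.123]
wrist_force: [-0.1, 0.5, -0.8]
finger_gap: 37.7
finger_force: 25.0
t 22.7 pos [530.5 146.2  90.3] yaw 178.9 gap 37.7 -> shift cm [-0.04 -0.02  5.83] turn -0.02
```

View pics/scene3.png

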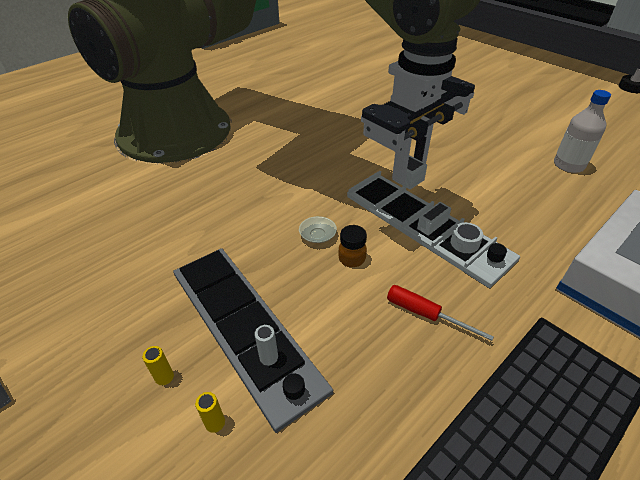

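The drum (466,237) and bar (433,217) stand upright in their bays, and the block hangs in the gripper. I'll lower the block.

```bash
python3 -m creep '[[-1,[0,0,1],0],[-1,[0,0,3],0],[-1,[0,0,4.7],0],[-1,[0,0,5.4],0],[-1,[0,0,5.7],0],[-1,[0,0,5.8],0],[-1,[0,0,5.8],0]]'; python3 -m creep '[[-0.3,[0,0,0],0],[0,[0,0,0],0],[0.5,[0,0,0],0],[1,[0,0,0],0],[1,[0,0,0],0],[1,[0,0,-0.5],0],[1,[0,0,-2],0],[1,[0,0,-5],0],[1,[0,0,-9],0],[1,[0,0,-13],0],[1,[0,0,-15],0],[1,[0,0,-15],0]]';python3 -c "
from h import *
go(603,-213.8,120,172)"
```

```text
clock: 23.45
eef_pos: [530.3, 146.7, 32.0]
eef_rot: [3.141, 0.001, 3.123]
wrist_force: [-0.1, 1.5, -1.6]
finger_gap: 37.9
finger_force: 25.0
clock: 24.65
eef_pos: [531.1, 146.9, 185.8]
eef_rot: [3.14, 0.006, 3.123]
wrist_force: [0.9, 0.2, -0.3]
finger_gap: 93.7
finger_force: 0.0
t 24.65 pos [531.1 146.9 185.8] yaw 179.0 gap 93.7 -> shift cm [ -7.8  -35.94   6.58] turn 1.39
```

```bash
python3 -m creep '[[1,[-0.2,-1,0],0.2],[1,[-0.8,-3.6,0],0.5],[1,[-1.6,-7.4,0],0.8],[1,[-2.4,-11.3,0],1.1],[1,[-3.3,-15.3,0],1.4],[1,[-4.2,-19.4,0],1.4],[1,[-5.1,-23.5,0],1.4],[1,[-6,-27.6,0],1.4],[1,[-6.8,-31.4,0],1.4],[1,[-7.5,-34.5,0],1.4],[1,[-7.8,-35.9,0],1.4],[1,[-7.8,-35.9,0],1.4]]'; python3 -m creep '[[1,[0,0,1],0],[1,[0,0,3.5],0],[1,[0,0,5.5],0],[1,[0,0,5.5],0],[1,[0,0,5.5],0],[1,[0,0,5.5],0]]';python3 -c "
from h import *
go(603,-213.8,50,172)"
```

```text
clock: 25.85
eef_pos: [600.8, -215.2, 180.0]
eef_rot: [3.141, -0.002, 2.999]
wrist_force: [-0.0, 1.1, -0.3]
finger_gap: 94.1
finger_force: 0.0
clock: 26.45
eef_pos: [601.9, -213.3, 127.7]
eef_rot: [-3.141, 0.002, 3.002]
wrist_force: [-0.2, -0.1, -0.2]
finger_gap: 94.2
finger_force: 0.0
t 26.45 pos [ 601.9 -213.3  127.7] yaw 172.0 gap 94.2 -> shift cm [-0.1  -0.03  7.77] turn -0.0
```

```bash
python3 -m creep '[[1,[-0.1,0,1],0],[1,[-0.1,0,3],0],[1,[-0.1,0,5.5],0],[1,[-0.1,0,7],0],[1,[-0.1,0,7.7],0],[1,[-0.1,0,7.7],0],[0.4,[-0.1,0,7.7],0],[0,[-0.1,0,7.7],0],[-0.3,[-0.1,0,7.7],0],[-0.4,[-0.1,0,7.7],0],[-0.45,[-0.1,0,7.7],0],[-0.5,[-0.1,0,7.7],0]]' 25; python3 -m creep '[[-0.6,[0,0,0],0],[-0.7,[0,0,0],0],[-0.8,[0,0,0],0],[-1,[0,0,0],0],[-1,[0,0,0],0],[-1,[0,0,0],0]]' 25; python3 -m creep '[[-1,[0,0,-0.5],0],[-1,[0,0,-2],0],[-1,[0,0,-4.5],0],[-1,[0,0,-7.5],0],[-1,[0,0,-10.5],0],[-1,[0,0,-12.5],0],[-1,[0,0,-13],0],[-1,[0,0,-13],0]]';python3 -c "
from h import *
go(468.6,147,110,179)"
```

```text
clock: 27.65
eef_pos: [602.4, -213.9, 49.5]
eef_rot: [-3.142, 0.0, 3.001]
wrist_force: [-0.0, 0.4, -1.1]
finger_gap: 49.4
finger_force: 0.0
clock: 28.25
eef_pos: [602.4, -213.9, 49.4]
eef_rot: [-3.142, -0.0, 3.001]
wrist_force: [0.5, -0.2, -0.2]
finger_gap: 23.6
finger_force: 25.0
clock: 29.05
eef_pos: [602.5, -214.0, 180.4]
eef_rot: [-3.141, 0.001, 3.001]
wrist_force: [-0.3, -0.3, -1.2]
finger_gap: 23.6
finger_force: 25.0
t 29.05 pos [ 602.5 -214.   180.4] yaw 172.0 gap 23.6 -> shift cm [18.33 33.87  7.  ] turn -1.41
```

```bash
python3 -m creep '[[-1,[0.5,1,0],0],[-1,[1.9,3.5,0],-0.3],[-1,[3.8,7,0],-0.6],[-1,[5.8,10.8,0],-0.9],[-1,[7.9,14.6,0],-1.2],[-1,[10,18.5,0],-1.4],[-1,[12.1,22.4,0],-1.4],[-1,[14.2,26.3,0],-1.4],[-1,[16.1,29.8,0],-1.4],[-1,[17.5,32.4,0],-1.4],[-1,[18.3,33.9,0],-1.4],[-1,[18.3,33.9,0],-1.4]]'; python3 -m creep '[[-1,[0,0,1],0],[-1,[0,0,3],0],[-1,[0,0,5.5],0],[-1,[0,0,6.8],0],[-1,[0,0,7],0],[-1,[0,0,7],0],[-1,[0,0,7],0]]';python3 -c "
from h import *
go(468.6,147,42,179)"
```

```text
clock: 30.25
eef_pos: [467.1, 149.2, 178.4]
eef_rot: [-3.141, -0.002, 3.126]
wrist_force: [-0.2, 0.7, -1.3]
finger_gap: 23.7
finger_force: 25.0
clock: 30.95
eef_pos: [469.2, 147.3, 110.2]
eef_rot: [3.141, 0.001, 3.123]
wrist_force: [-0.8, 0.2, -0.2]
finger_gap: 23.5
finger_force: 25.0
t 30.95 pos [469.2 147.3 110.2] yaw 178.9 gap 23.5 -> shift cm [ 0.06 -0.03  6.82] turn -0.01
```

```bash
python3 -m creep '[[-1,[0,0,1],0],[-1,[0,0,3],0],[-1,[0,0,5],0],[-1,[0,0,6.2],0],[-1,[0,0,6.6],0],[-1,[0,0,6.7],0],[-1,[0,0,6.8],0],[-1,[0,0,6.85],0],[-1,[0,0,6.85],0]]'; python3 -m creep '[[-0.5,[0,0,0],0],[-0.4,[0,0,0],0],[-0.2,[0,0,0],0],[0.1,[0,0,0],0],[0.4,[0,0,0],0],[0.4,[0,0,-0.5],0],[0.4,[0,0,-2],0],[0.4,[0,0,-5],0],[0.4,[0,0,-9],0],[0.4,[0,0,-13],0],[0.4,[0,0,-15],0],[0.4,[0,0,-15],0]]'; python3 -m creep '[[0.4,[0,-1,0],0],[0.4,[0,-4,0],0],[0.4,[0,-8,0],0],[0.4,[0,-12,0],0],[0.4,[0,-16,0],0],[0.4,[0,-20,0],0],[0.4,[0,-24,0],0],[0.4,[0,-26,0],0],[0.4,[0,-27,0],0],[0.4,[0,-27,0],0],[0.4,[0,-27,0],0]]';python3 - <<'E'
from h import *
a=manip.camera('scene')[:,:,::-1];b=manip.camera('top')[:,:,::-1]
cv2.imwrite('pics/fin.png',np.hstack([cv2.resize(a[150:300,330:530],None,fx=2.2,fy=2.2),cv2.resize(b[145:320,180:260],(151,330))]))
cv2.imwrite('pics/top4.png',b)
o=np.array([561.6,145.6]);t=np.radians(-1.)
for c in blobs(b,190,150,250,315,90,20):
    m=cv2.moments(c);q=np.array([m['m10'],m['m01']])/m['m00']
    print(q.round(1),cv2.contourArea(c),{z:(np.array([[np.cos(t),np.sin(t)],[-np.sin(t),np.cos(t)]])@(cast('top',q,z)[0]-o)).round(1).tolist() for z in(12,38,40,44,68)})
E
```

```text
clock: 31.85
eef_pos: [468.9, 147.4, 41.4]
eef_rot: [3.141, 0.001, 3.123]
wrist_force: [0.1, 0.2, 0.7]
finger_gap: 23.4
finger_force: 25.0
clock: 33.05
eef_pos: [469.7, 147.6, 194.1]
eef_rot: [3.14, 0.005, 3.123]
wrist_force: [0.3, 1.3, -0.9]
finger_gap: 66.3
finger_force: 0.0
clock: 34.15
eef_pos: [463.5, -121.9, 190.4]
eef_rot: [3.141, -0.001, 3.124]
wrist_force: [0.0, 0.8, 0.2]
finger_gap: 65.6
finger_force: 0.0
[220.  291.2] 493.0 {12: [-93.9, -5.8], 38: [-94.8, -12.0], 40: [-94.9, -12.4], 44: [-95.0, -13.4], 68: [-95.8, -19.0]}
[213.5 255. ] 132.0 {12: [-27.1, 8.0], 38: [-30.0, 1.5], 40: [-30.3, 1.0], 44: [-30.7, -0.0], 68: [-33.4, -6.1]}
[227.4 258.9] 171.5 {12: [-34.4, -18.0], 38: [-37.1, -23.8], 40: [-37.3, -24.2], 44: [-37.7, -25.1], 68: [-40.3, -30.4]}
[215.6 221.1] 86.0 {12: [36.9, 5.8], 38: [32.0, -0.7], 40: [31.6, -1.2], 44: [30.8, -2.2], 68: [26.3, -8.2]}
[220.1 229.9] 212.0 {12: [20.0, -3.1], 38: [15.6, -9.3], 40: [15.3, -9.8], 44: [14.6, -10.8], 68: [10.5, -16.5]}
[215.9 187.6] 150.5 {12: [101.2, 7.2], 38: [94.3, 0.6], 40: [93.7, 0.1], 44: [92.7, -0.9], 68: [86.2, -6.9]}
[225.8 194.7] 178.0 {12: [87.3, -12.1], 38: [80.8, -18.1], 40: [80.3, -18.5], 44: [79.3, -19.4], 68: [73.3, -24.9]}
[218.2 161.3] 124.0 {12: [152.5, 4.2], 38: [144.0, -2.3], 40: [143.3, -2.8], 44: [142.0, -3.8], 68: [134.1, -9.7]}
```

View pics/fin.png

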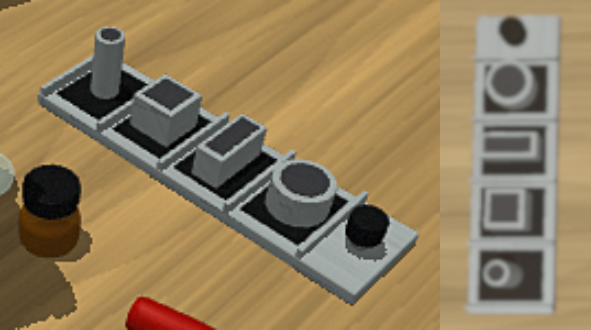

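All four pieces stand upright in the mirrored bays. Drum, bar and block measure within about 2 mm of their bay centres. The post merged with its inlay in the mask, but the gripper released it at its bay centre and it stands upright in the picture.

```bash
python3 -c "
from cell import manip
print(manip.sign_off())"
```

```text
the job is handed in; nothing more can be done
None
```

All four pieces stand upright and released in the carrier in reverse order (drum in the bay by the knob, then bar, block and post), and the job was handed in at about 34 s; no verdict came back, and the post's final position was checked only by eye.

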